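# Release the powder jar down the feed lane and catch it gently on the green pad

## Robot

A 6-joint arm with a two-finger parallel gripper is mounted at the origin on the work surface. World frame = base frame: x ahead of the robot, y to its left, z up, the work surface at z = 0. Lengths are in mm, angles in rad, forces in N, time in s.
With the tool pointing down it reaches from about 350 to 975 mm from the base axis. Payload 17.4 kg.
Tool frame: the origin (TCP) lies midway between the tips of the shut fingers; the grasp point (between the pads) lies 19 mm behind it (r.pinch_z is the distance from the TCP to the grasp point, in mm); z points along the fingers, y is the direction in which the jaws open and shut (so a half turn about z gives the same grasp; the last joint's range is limited). The gripper opens to 85 mm and grips with 20 to 120 N. Pads are 22 mm wide; open, the fingers measure 114 mm over their backs; the gripper's body (76 mm by 85 mm) begins 54 mm behind the grasp point. The pads swing forward as they close: fully open they stand 13 mm farther back than shut.
Start: joints at [1.191, 0.116, 1.442, -0, 1.584, -0.038], TCP at [226.257, 635.956, 231.303] pointing down, gripper open.
Joint ranges: [-2.83, 2.83], [-0.83, 2.19], [0.07, 2.5], [-1.14, 4.28], [0.01, 3], [-2.97, 2.97]. Speed limits (rad/s): [1.89, 1.89, 2.22, 3.14, 3.14, 3.14].

## Interface

Orientations are given as a unit quaternion [w, x, y, z].
In Python, from station import r, viewer gives the robot as it stands. The module is installed in compiled form; this text tells all that it offers.
- The arm moves only by the tool arm_command, never from a script. Its argument "rows" is one flat list of numbers, 7 for each row, row after row: the turn, a rotation vector about the tool's x, y, z in degrees, then the shift along the tool's x, y, z in cm, then the finger opening in cm, from 0 to 8.54. In form: [wx, wy, wz, tx, ty, tz, jaw, wx, wy, wz, tx, ty, tz, jaw, ...]. A call has 1 to 5 rows; each row shifts and turns the commanded pose from where the row before left it, along the tool's axes as they then stand; what a row does not reach is not made up. A row lasts 1/12 s, in which the tool goes at most 41.7 mm and 7.16 degrees, less where a joint would pass 70% of its speed; a pose out of reach is approached as far as the arm can. A call with a gripper value outside its range is refused whole. The fingers move at their own pace and stop on an object; "newtons" is the grip in N (left out, the last holds). Time passes only in rows, so rows that do not move let the fingers close. It gives the time, the measured TCP pose, the force and the opening at its end, in the units of the state.
- r.get_state(): the state, without advancing time (a new reading comes with each control period).
- viewer.read_camera(name): name is "scene" or "top"; returns the picture (420x560x3 uint8, blue, green, red); there is no depth.
- viewer.camera_info(name): a dict with "fx", "fy", "cx", "cy" (pixels), "extrinsics" (4x4, takes a point from camera to world coordinates). Camera axes: x right, y up, looking along -z (the intrinsics and any distortion apply to the point x, -y, -z); pixel columns grow to the right and rows downward; lengths in mm; the calibration is good to about 2 mm. A picture is of the moment at which its call begins. camera_info takes no time and is no camera call.
- r.finish_job(): hands the job in, once; it reports no verdict.
The state is a dict: "clock": time; "joints": joint angles; "dq": joint speeds; "tau": joint torques, N m; "tcp_pos": TCP position; "orientation": TCP orientation; "force": force on the tool from outside, world axes, zero at the start; "torque": the same for the moment, N m; "width": opening from 0.0 (shut) to 1.0 (fully open).
Only numpy, scipy, OpenCV 4.12 (cv2) and the standard library are available. Lean on these libraries where they do the work, as an engineer would, in place of code of your own. Each camera call takes 0.05 s, during which the arm holds its last target. There are 200 camera calls.

## Task

Press the orange release pedal fully down so that the powder jar waiting at the top of the sloping feed lane is let go, and leave the jar alone while it rolls freely down past the blue line. Beyond the blue line catch it gently from its downhill side with the closed fingers: move along ahead of it at nearly its own speed, then brake it smoothly to rest on the green pad over some 10 cm - do not stop it dead, knock or pinch it, or let it reach the red end stop. Keep it on the pad for a few seconds and finish the program while the fingers still hold it back there; leave the other things on the bench alone.

Things in the scene. Friction and masses are not known exactly. Their poses are not given: they have to be found in the camera images.
- lane: sloping aluminium feed channel 620 mm long (y -345 to 275 mm), fixed. Origin on the bench below its mid-width; +y uphill along the lane, +x across it away from the robot; frame level, turned only in yaw. Floor height 45 mm + 0.05 y (1 in 20). Inside width 80 mm between 6 mm grey walls that stand 18 mm above the floor. Stop bar at y = 172 mm, back wall at 271 mm
- blue_line (a point): middle of the blue line across the lane floor, at lane y = -20 mm. Do not touch the jar before its centre has passed it. The freed jar gets there after 1.3 to 1.8 s at 0.18 to 0.28 m/s, and would, untouched, get to the middle of the pad about 0.45 s later at about 0.35 m/s
- pad_center (a point): middle of the green pad on the lane floor, at lane y = -150 mm; the pad is 180 mm long (lane y -240 to -60 mm), flush with the floor. The jar is on the pad when its centre is over it. A gentle catch: speed difference at first touch under about 0.08 m/s, then a steady slowing at 0.3 to 0.6 m/s2 (not above 0.8) until it rests
- end_stop: red end stop plate closing the downhill end of the lane, 10 mm thick, 92 mm wide, top 65 mm above the bench; origin in its middle at lane y = -330 mm, so the jar would hit it when its centre is at lane y = -295 mm
- jar: closed smooth black powder jar, paper band, white cap: cylinder 60 mm diameter, 70 mm long, nominal 420 g, lying across the lane. Origin at its centre, x along the cylinder axis, other axes turn as it rolls. Starts at lane y = +200 mm against the stop bar. Rolls like a solid cylinder, about 0.25 m/s2 downhill where it is free; never stays on the slope by itself
- release (a joint): travel of the orange release pedal, m: 0 up, 0.020 fully down; it moves straight down against about 3 N of friction and stays where it is left. Fully down it sinks the steel stop bar in front of the jar (14 mm proud of the floor at 0, flush at 0.014) and the jar rolls off at once
- pedal_top (a point): middle of the top face of the orange release pedal, 40 mm (across the lane) by 50 mm (along it), on the robot's side of the lane at lane x = -87.5 mm, y = -50 mm, 80 mm above the bench when up and 60 mm when fully down
- tape_roll: clear roll of lifting tape lying flat, 90 mm across, 30 mm high, origin at the centre of its underside; bystander
- powder_jar: second black powder jar with white cap standing upright, 60 mm across, 70 mm high, origin at the centre of its underside; bystander
- dust_brush: red-handled dusting brush 170 mm long lying beyond the lane; bystander
- spray: white spray bottle with blue cap standing upright, 50 mm across, 140 mm high, beyond the lane; bystander
- bridge: dark steel bridge over the lane at lane y = +85 mm, 136 mm high, 140 mm wide over its feet; origin in the middle of its top bar. A light rubber flap (27 g, 48 mm long, swings freely) hangs from it; the jar pushes it aside and is held back by it, to about 0.08 to 0.24 m/s, differently from run to run. Leave it alone
Things that resemble listed ones, but are neither listed nor needed, are in the scene too. Leave any turquoise or yellow look-alike of the jar alone.

How it is judged (in metres and radians):
On the way, in this order (a step that is already met when the one before it is completed fails the run):
1. the release pedal is pressed fully down (value of joint release above 0.017 m).
2. the jar rolls freely past the blue line (y of jar in the frame of lane below -0.02 m and linear speed of jar above 0.12 m/s and contact force between jar and the fingers below 0.05 N).
3. beyond the blue line the jar is first slowed smoothly, not knocked to less than half its speed (y of jar in the frame of lane below -0.045 m and linear speed of jar between 0.13 and 0.23 m/s), for 0.1 s.
4. then it is slowed smoothly on towards rest, not stopped dead (y of jar in the frame of lane below -0.045 m and linear speed of jar between 0.03 and 0.13 m/s), for 0.1 s.
5. the jar is stopped on the green pad and kept there for 2 s (y of jar in the frame of pad_center between -0.09 and 0.09 m and linear speed of jar below 0.03 m/s), for 2 s.
At the end, for the whole second after the job is handed in: the jar rests on the lane with its centre over the green pad (within 90 mm of the pad's middle along the lane), slower than 0.03 m/s, held back by the fingers, which still touch it (all of step 5 and z of jar in the frame of pad_center below 0.045 m and contact force between jar and the fingers above 0.01 N); the arm keeps its last pose, push and grip.
It fails at once if the jar is knocked or squeezed with more than 15 N (contact force between jar and the fingers above 15 N or contact force between jar and the arm above 15 N).
It fails at once if the jar is touched before its centre has passed the blue line (y of jar in the frame of lane above -0.02 m and (contact force between jar and the fingers above 0.1 N or contact force between jar and the arm above 0.1 N)).
It fails at once if the jar runs into the red end stop (contact force between jar and end_stop above 0.1 N).
It fails at once if the jar leaves the lane (height (world z) of jar below 0.05 m).
It fails at once if a bystander is pushed away (distance of any of tape_roll, powder_jar, dust_brush, spray from where it was at the start of the episode above 0.03 m).
It also fails if it takes over 32 s, if anything falls off the work surface, if the arm or the gripper's body presses on something with over 40 N, if the wrist force passes 120 N, or if a joint passes its speed limit or range.

## Working session

There is one attempt and no reset: what is moved stays moved. The work goes in short steps, Python scripts to look and compute and a tool call to move; the robot and the scene stay as the last step left them, time stands still between calls to the robot, and variables do not carry over. Pictures are saved under pics/ and viewed, about 8 in all and at most 12, crops included, and the job is handed in when it is done.

Besides the shell and the picture viewer there is one more tool, called after ">>>" as name(argument=value, ...) on one line, values as JSON. arm_command: Moves the arm, as the interface text tells. Its arguments: {"type":"object","properties":{"rows":{"type":"array","items":{"type":"number"}},"newtons":{"type":"number"}},"required":["rows"]}

```bash
mkdir -p pics
python3 - <<'E'
from station import r, viewer
import cv2, numpy as np
for n in("scene","top"):
    im=viewer.read_camera(n); cv2.imwrite(f"pics/{n}0.png",im)
    i=viewer.camera_info(n); print(n,{k:(np.round(v,4).tolist() if k=="extrinsics" else v) for k,v in i.items()})
s=r.get_state(); print(s['clock'],s['tcp_pos'],s['orientation'],s['force'],s['width'],r.pinch_z)
E
```

```text
scene {'fx': 458.67634917959884, 'fy': 458.67634917959884, 'cx': 285.7625428136831, 'cy': 208.96033206409, 'extrinsics': [[0.4842, -0.5772, 0.6576, 1503.5707], [0.8749, 0.3213, -0.3623, -492.7701], [-0.0022, 0.7507, 0.6606, 1048.2941], [0.0, 0.0, 0.0, 1.0]]}
top {'fx': 534.7979183259627, 'fy': 534.7979183259627, 'cx': 288.47894753965994, 'cy': 206.0131780999013, 'extrinsics': [[-0.0029, 0.9767, -0.2145, 194.2813], [-1.0, -0.0027, 0.0015, 42.8531], [0.0009, 0.2145, 0.9767, 1765.0468], [0.0, 0.0, 0.0, 1.0]]}
0.1 [226.20751245 635.78499159 230.60872366] [-1.02425722e-04  1.70085476e-01  9.85429166e-01 -5.28131525e-04] [ 0.35364756 -0.84938326 -0.58429352] 0.9971685059712773 18.700000000000003
```

View pics/scene0.png

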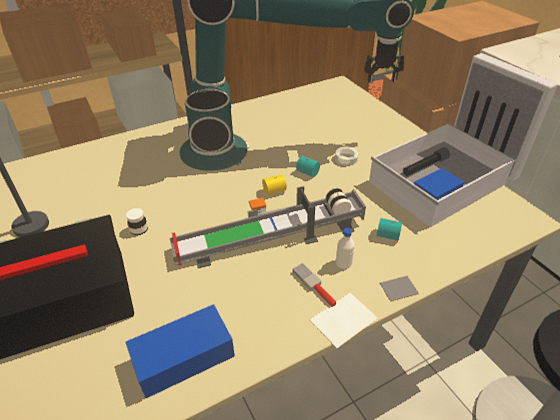

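View pics/top0.png

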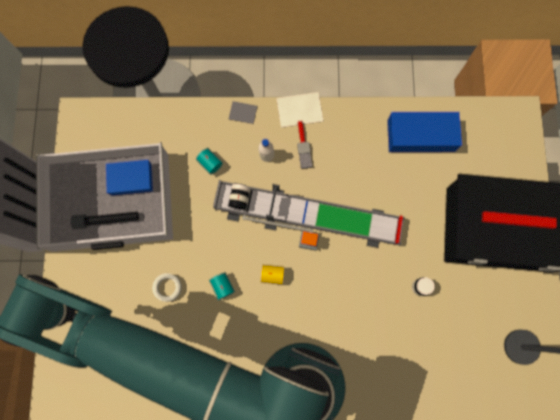

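The scene view shows the lane from the jar (340,202, black with white cap and band) at the bridge end down to the red stop (176,245). The orange pedal is at (258,204). The teal (308,166; 389,229) and yellow (275,185) cylinders are look-alikes. The black jar lying in the lane is the one meant; the upright one at (136,222) is the bystander. In the top view, the jar is at (238,196), the pedal at (310,240), the pad at (343,219) and the red stop at (400,230).

```bash
cat > cam.py <<'E'
import cv2, numpy as np, json
from station import r, viewer
def proj(n,P):
    i=viewer.camera_info(n); E=np.array(i["extrinsics"]); P=np.atleast_2d(P)
    c=(P-E[:3,3])@E[:3,:3]
    return np.c_[i["cx"]+i["fx"]*c[:,0]/-c[:,2], i["cy"]+i["fy"]*c[:,1]/c[:,2]]
def lane2w(p,q):
    x,y,a=p; q=np.atleast_2d(q); c,s=np.cos(a),np.sin(a)
    return np.c_[x+c*q[:,0]-s*q[:,1], y+s*q[:,0]+c*q[:,1], q[:,2]]
def blob(im,lo,hi,near=None,box=None):
    m=cv2.inRange(cv2.cvtColor(im,cv2.COLOR_BGR2HSV),lo,hi)
    if box: 
        k=np.zeros_like(m); x0,y0,x1,y1=box; k[y0:y1,x0:x1]=255; m&=k
    n,l,st,c=cv2.connectedComponentsWithStats(m)
    j=1+np.argmax(st[1:,4]); return c[j],st[j],(l==j).astype(np.uint8)
E
python3 - <<'E'
from cam import *
from scipy.optimize import least_squares
z=lambda y:45+.05*y
obs={}
for n,bx in(("scene",(160,180,380,270)),("top",(205,175,415,255))):
    im=cv2.imread(f"pics/{n}0.png")
    g=blob(im,(45,120,60),(75,255,255),box=bx); o=blob(im,(5,170,120),(18,255,255),box=bx); rd=blob(im,(0,170,90),(4,255,255),box=bx)
    q=cv2.minAreaRect(cv2.findContours(g[2],0,2)[0][0])
    print(n,"green",g[0],g[1],q,"orange",o[0],o[1],"red",rd[0],rd[1])
    obs[n]=(g[0],o[0],rd[0])
def model(p,n):
    ys=np.linspace(-240,-60,19)
    g=proj(n,lane2w(p,[[0,y,z(y)] for y in ys])).mean(0)
    o=proj(n,lane2w(p,[-87.5,-50,78]))[0]
    rd=proj(n,lane2w(p,[[0,-330,65]]))[0]
    return g,o,rd
def res(p):
    out=[]
    for n in obs:
        for a,b,w in zip(model(p,n),obs[n],(1,.7,.5)): out+=list(w*(a-b))
    return out
s=least_squares(res,[600,0,.2],loss="soft_l1")
print(s.x,np.degrees(s.x[2]),np.round(res(s.x),1))
p=s.x; np.save("lane.npy",p)
im=cv2.imread("pics/top0.png"); K=4
c=cv2.resize(im[170:260,200:420],None,fx=3.6,fy=3.6,interpolation=cv2.INTER_CUBIC)
def dr(pts,col):
    u=(proj("top",lane2w(p,pts))-[200,170])*3.6; cv2.polylines(c,[u.astype(int)],True,col,1)
dr([[x,y,z(y)] for x,y in((-40,-240),(40,-240),(40,-60),(-40,-60))],(255,255,0))
dr([[x,y,80] for x,y in((-107.5,-75),(-67.5,-75),(-67.5,-25),(-107.5,-25))],(255,0,255))
dr([[x,y,65] for x,y in((-46,-335),(46,-335),(46,-325),(-46,-325))],(255,0,0))
dr([[-40,-20,44],[40,-20,44]],(0,255,255))
dr([[-46,275,76],[46,275,76],[46,-345,46],[-46,-345,46]],(0,255,0))
cv2.imwrite("pics/fit.png",c)
print(lane2w(p,[[-87.5,-50,80],[0,-20,44],[0,-150,37.5],[0,-330,65],[0,200,85]]))
E
```

```text
scene green [233.23672884 233.81061693] [205 221  58  26 697] ((233.51190185546875, 233.58517456054688), (12.939193725585938, 56.48784637451172), 75.69972229003906) orange [257.31205674 203.36879433] [249 198  17  12 141] red [175.45454545 244.57575758] [173 233   6  26  66]
top green [343.45737123 219.39698046] [ 317  205   54   30 1126] ((343.51922607421875, 219.40386962890625), (52.55912780761719, 21.37666130065918), 11.309932708740234) orange [309.51851852 238.29100529] [301 232  17  14 189] red [398.63736264 229.23076923] [396 217   7  26  91]
[ 5.55773030e+02  6.61074202e+00 -1.92547422e-01] -11.032154614290501 [ 0.5  1.4 -0.3 -1.2 -0.4 -1.4  0.   0.3 -0.2 -0.2  0.4 -0.4]
[[ 460.32204139  -25.72126768   80.        ]
 [ 551.94583243  -13.0196569    44.        ]
 [ 527.06905085 -140.61724989   37.5       ]
 [ 492.62427636 -317.2908402    65.        ]
 [ 594.04500125  202.91473125   85.        ]]
```

View pics/fit.png

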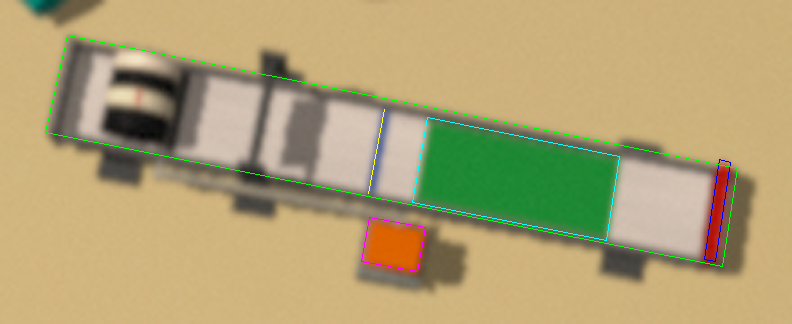

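The overlay fits to within about 1 px, and the jar in the lane is confirmed as black with a white band, at about crop (140,95). First I move above the pedal, staying high with the fingers closed.

>>> arm_command(rows=[0,0,0,-2.46,-3.08,0,0,0,0,0,-2.46,-3.08,0,0,0,0,0,-2.46,-3.08,0,0,0,0,0,-2.46,-3.08,0,0,0,0,0,-2.46,-3.08,0,0], newtons=40)

```text
clock: 0.52
tcp_pos: [290.6, 447.8, 230.8]
orientation: [-0.0, 0.17, 0.985, -0.0]
force: [2.3, -0.5, 0.3]
width: 0.303
```

>>> arm_command(rows=[0,0,0,-2.46,-3.08,0,0,0,0,0,-2.46,-3.08,0,0,0,0,0,-2.46,-3.08,0,0,0,0,0,-2.46,-3.08,0,0,0,0,0,-2.46,-3.08,0,0])

```text
clock: 0.93
tcp_pos: [354.7, 261.5, 231.2]
orientation: [0.0, 0.17, 0.985, 0.0]
force: [0.3, 0.4, 0.3]
width: -0.001
```

>>> arm_command(rows=[0,0,0,-2.46,-3.08,0,0,0,0,0,-2.46,-3.08,0,0,0,0,0,-2.46,-3.08,0,0,0,0,0,-2.46,-3.08,0,0,0,0,0,-2.46,-3.08,0,0])

```text
clock: 1.35
tcp_pos: [419.0, 75.0, 231.3]
orientation: [0.0, 0.17, 0.985, 0.0]
force: [0.0, 1.0, -0.2]
width: 0.004
```

>>> arm_command(rows=[0,0,0,-2.46,-3.08,0,0,0,0,0,-2.46,-3.08,0,0,0,0,7,0,0,0,0,0,0,7,0,0,0,0,0,0,7,0,0,0,0])

```text
clock: 1.77
tcp_pos: [444.7, 1.5, 230.9]
orientation: [-0.0, 0.351, 0.937, -0.0]
force: [-0.3, 0.1, 0.3]
width: 0.002
```

>>> arm_command(rows=[0,0,7,0,0,0,0,0,0,7,0,0,0,0,0,0,7,0,0,0,0,0,0,7,0,0,0,0,0,0,7,0,0,0,0])

```text
clock: 2.18
tcp_pos: [444.6, 2.5, 231.1]
orientation: [-0.0, 0.615, 0.788, -0.0]
force: [0.0, 0.5, -0.4]
width: 0.001
```

>>> arm_command(rows=[0,0,7,0,0,0,0,0,0,7,0,0,0,0,0,0,7,0,0,0,0,0,0,0,0,0,0,0,0,0,0,0,0,0,0])

```text
clock: 2.6
tcp_pos: [444.7, 2.5, 231.1]
orientation: [-0.0, 0.745, 0.667, -0.0]
force: [-0.4, -0.1, 0.7]
width: -0.002
```

>>> arm_command(rows=[0,0,4.7,0,0,0,0,0,0,0,0,0,0,0])

```text
clock: 2.77
tcp_pos: [444.7, 2.5, 231.2]
orientation: [-0.0, 0.773, 0.634, -0.0]
force: [-0.5, 0.2, -0.4]
width: 0.002
```

>>> arm_command(rows=[0,0,0,-1.8,0,0,0])

```text
clock: 2.85
tcp_pos: [441.4, -13.9, 231.2]
orientation: [-0.0, 0.771, 0.637, 0.0]
force: [-0.0, -0.4, -0.5]
width: 0.004
```

>>> arm_command(rows=[0,0,0,-1.8,0,0,0])

```text
clock: 2.93
tcp_pos: [437.6, -32.8, 231.2]
orientation: [-0.0, 0.771, 0.637, -0.0]
force: [-0.1, 0.4, -0.6]
width: 0.003
```

>>> arm_command(rows=[0,0,0,-1.4,0,0,0,0,0,0,-1.0,0,0,0,0,0,0,-0.6,0,0,0])

```text
clock: 3.18
tcp_pos: [431.7, -63.1, 231.3]
orientation: [0.0, 0.772, 0.635, -0.0]
force: [0.2, 0.8, -0.5]
width: -0.0
```

Run:
```python
from cam import *
s=r.get_state(); print(s['clock'],s['tcp_pos'],s['orientation'],s['force'])
p=np.load("lane.npy"); c,q=np.cos(p[2]),np.sin(p[2]); d=s['tcp_pos'][:2]-p[:2]; print("lane",c*d[0]+q*d[1],-q*d[0]+c*d[1])
```

```text
3.1833 [431.66043208 -63.12395951 231.27948795] [ 2.98321528e-05  7.72352627e-01  6.35194000e-01 -2.88367224e-05] [ 0.20449894  0.80735094 -0.54076067]
lane -108.47456741961861 -92.19616956804714
```

>>> arm_command(rows=[0,0,0,0.75,0.52,3.4,0,0,0,0,0.75,0.52,3.4,0,0,0,0,0.75,0.52,3.4,0,0,0,0,0.75,0.52,3.4,0,0,0,0,0,0,0,0])

```text
clock: 3.6
tcp_pos: [455.9, -35.7, 89.1]
orientation: [-0.003, 0.772, 0.635, -0.003]
force: [-1.6, 0.5, -2.4]
width: 0.002
```

```bash
cat > st.py <<'E'
from cam import *
p=np.load("lane.npy")
def st():
    s=r.get_state(); c,q=np.cos(p[2]),np.sin(p[2]); d=s['tcp_pos'][:2]-p[:2]
    print("t %.3f lane x %.1f y %.1f z %.1f F"%(s['clock'],c*d[0]+q*d[1],-q*d[0]+c*d[1],s['tcp_pos'][2]),np.round(s['force'],1)); return s
E
python3 - <<'E'
from st import *
st()
a=viewer.read_camera("scene");b=viewer.read_camera("top")
cv2.imwrite("pics/scene_ref.png",a); cv2.imwrite("pics/top_ref.png",b)
cv2.imwrite("pics/both1.png",np.vstack([cv2.resize(a[130:280,160:400],None,fx=3.0,fy=2.0*1)[:300],cv2.resize(b[150:270,190:430],None,fx=3,fy=2.5)[:300]]))
E
```

```text
t 3.600 lane x -89.9 y -60.6 z 89.1 F [-1.6  0.5 -2.4]
```

View pics/both1.png

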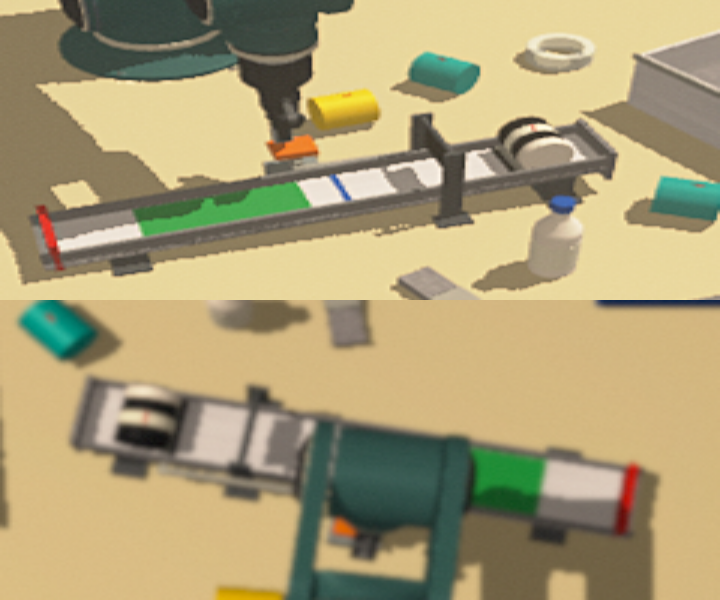

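The picture shows the shut fingers above the orange pedal (crop about 290,140). The jar is still at the stop bar (535,145), and the scene camera sees the stretch from the bridge to the blue line clearly. Next I build a jar tracker and test it on the reference image.

```bash
cat > track.py <<'E'
from st import *
S=20
def cpt(y): return proj("scene",lane2w(p,[0,y,75+.05*y]))[0]
th=np.linspace(0,2*np.pi,24)
cyl=[[x,200+30*np.cos(t),85+30*np.sin(t)] for x in(-35,35) for t in th]
ref=cv2.cvtColor(cv2.imread("pics/scene_ref.png"),cv2.COLOR_BGR2GRAY)
c0=cpt(200); T=cv2.getRectSubPix(ref,(2*S+1,)*2,c0.tolist(),patchType=cv2.CV_32F)
M=np.zeros(T.shape,np.uint8); cv2.fillConvexPoly(M,cv2.convexHull(np.round(proj("scene",lane2w(p,cyl))-c0+S).astype(np.int32)),1); M=M>0
ys=np.arange(-150,206,1.)
C=np.array([cpt(y) for y in ys])
def jar(im):
    g=cv2.cvtColor(im,cv2.COLOR_BGR2GRAY)
    sc=[np.corrcoef(cv2.getRectSubPix(g,(2*S+1,)*2,tuple(map(float,c)),patchType=cv2.CV_32F)[M],T[M])[0,1] for c in C]
    j=int(np.argmax(sc)); return ys[j],sc[j]
E
python3 - <<'E'
from track import *
print(jar(cv2.imread("pics/scene_ref.png")),jar(cv2.imread("pics/scene0.png")),M.sum()); st()
im=cv2.imread("pics/scene0.png"); print([proj("scene",lane2w(p,[0,y,75+.05*y]))[0].round(1) for y in (200,0,-20,-40)])
E
```

```text
(np.float64(200.0), np.float64(1.0)) (np.float64(200.0), np.float64(0.9996327940767338)) 522
t 3.700 lane x -87.9 y -61.3 z 95.5 F [0.5 0.2 0.9]
[array([338.3, 201.1]), array([279.5, 216.3]), array([273.4, 217.9]), array([267.3, 219.4])]
```

>>> arm_command(rows=[0,0,0,0,0,0.7,0,0,0,0,0,0,0.7,0,0,0,0,0,0,0.5,0,0,0,0,0,0,0,0])

```text
clock: 4.03
tcp_pos: [458.1, -37.1, 76.2]
orientation: [0.0, 0.773, 0.634, 0.0]
force: [-0.5, 0.6, 0.1]
width: -0.004
```

```bash
python3 -c "
from track import *
st()"
```

```text
t 4.033 lane x -87.5 y -61.6 z 76.2 F [-0.5  0.6  0.1]
```

>>> arm_command(rows=[0,0,0,0,0,0.8,0,0,0,0,0,0,0.85,0])

```text
clock: 4.2
tcp_pos: [458.6, -37.1, 60.2]
orientation: [0.001, 0.773, 0.634, 0.001]
force: [2.2, -1.1, 3.0]
width: -0.003
```

>>> arm_command(rows=[0,0,0,0,0,-2.5,0,0,0,0,-0.8,2.9,0,0,0,0,0,-0.8,2.9,0,0,0,0,0,-0.8,2.95,0,0,0,0,0,0,0,1.7,0])

```text
clock: 4.62
tcp_pos: [543.7, -79.7, 69.7]
orientation: [0.002, 0.773, 0.634, 0.001]
force: [1.2, -0.0, 0.5]
width: -0.005
```

>>> arm_command(rows=[0,0,0,0,0,1.6,0])

```text
clock: 4.7
tcp_pos: [540.4, -78.3, 50.8]
orientation: [0.0, 0.773, 0.634, 0.0]
force: [-0.6, 0.2, -0.8]
width: 0.003
```

```bash
cat > look.py <<'E'
from track import *
import sys
T=[];Y=[]
for i in range(int(sys.argv[1])):
    t=r.get_state()['clock']; im=viewer.read_camera("scene"); cv2.imwrite("pics/j%04d.png"%int(t*100),im)
    y,s=jar(im); print("%.3f y %.0f s %.2f"%(t,y,s)); T.append(t);Y.append(y)
    if y<float(sys.argv[2]): break
st()
E
python3 look.py 2 60
```

```text
4.700 y 134 s 0.94
4.750 y 128 s 0.84
t 4.800 lane x -1.6 y -85.9 z 48.4 F [-0.   0.5 -0.7]
```

```bash
python3 look.py 14 30
```

```text
4.800 y 117 s 0.72
4.850 y 110 s 0.65
4.900 y 101 s 0.55
4.950 y -53 s 0.51
t 5.000 lane x 0.1 y -85.7 z 52.7 F [-0.8  0.1  0.1]
```

```bash
sed -i 's/np.arange(-150,206,1.)/np.arange(-40,120,1.)/' track.py; python3 look.py 3 15
python3 - <<'E'
import cv2,glob,numpy as np
f=sorted(glob.glob("pics/j*.png"))[-4:]
cv2.imwrite("pics/m1.png",np.vstack([np.hstack([cv2.resize(cv2.imread(a)[175:255,230:340],None,fx=3,fy=3) for a in f[i:i+2]]) for i in(0,2)]))
print(f)
E
```

```text
5.000 y -40 s 0.41
t 5.050 lane x 0.2 y -85.7 z 52.9 F [ 0.3 -0.2 -0.2]
['pics/j0484.png', 'pics/j0490.png', 'pics/j0495.png', 'pics/j0500.png']
```

View pics/m1.png

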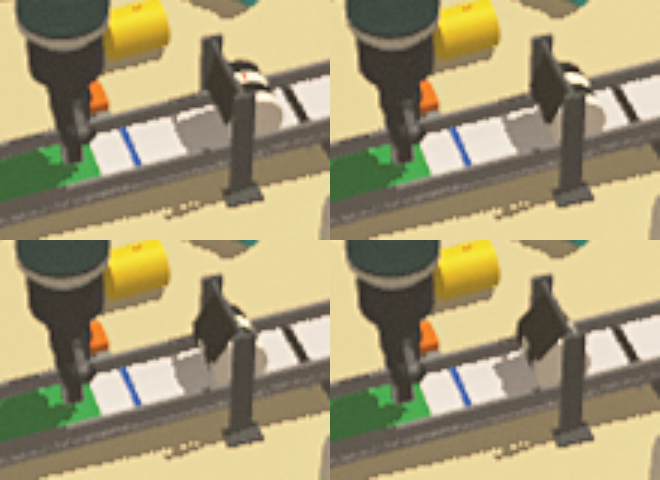

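The four frames show the jar passing under the bridge (about 265,105 in each frame), pushing the flap. The fingers stand in the lane at the uphill edge of the pad, clear of it.

```bash
sed -i 's/np.arange(-40,120,1.)/np.arange(-28,95,1.)/' track.py; python3 look.py 3 -50;python3 look.py 1 -50
python3 - <<'E'
import cv2,glob,numpy as np
f=sorted(glob.glob("pics/j*.png"))[-4:]
cv2.imwrite("pics/m2.png",np.vstack([np.hstack([cv2.resize(cv2.imread(a)[175:255,230:340],None,fx=3,fy=3) for a in f[i:i+2]]) for i in(0,2)]))
E
```

```text
5.050 y -28 s 0.37
5.100 y -28 s 0.34
5.150 y 58 s 0.39
t 5.200 lane x 0.1 y -85.7 z 52.6 F [ 0.2 -0.2  0.5]
5.200 y 51 s 0.49
t 5.250 lane x 0.0 y -85.7 z 52.5 F [0.7 0.2 0.1]
```

View pics/m2.png

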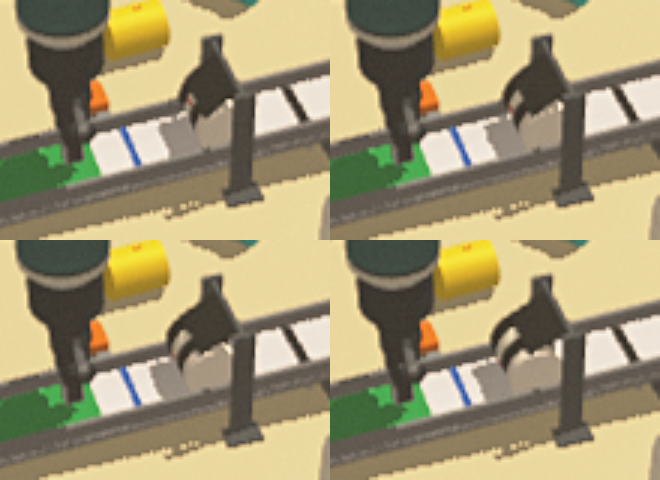

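The jar is emerging from the flap. The tracker gives y ≈ 51 at 5.20 s, with the white cap at frame 4 (530,375).

```bash
python3 look.py 4 15
```

```text
5.250 y 45 s 0.61
5.300 y 38 s 0.69
5.350 y 33 s 0.82
5.400 y 26 s 0.92
t 5.450 lane x -0.1 y -85.8 z 52.0 F [-0.9 -0.5 -0.1]
```

```bash
python3 look.py 3 -5
python3 - <<'E'
import cv2,glob,numpy as np
f=sorted(glob.glob("pics/j*.png"))[-1:]
E
```

```text
5.450 y 20 s 0.92
5.500 y 11 s 0.91
5.550 y 3 s 0.89
t 5.600 lane x -0.1 y -85.8 z 51.8 F [ 0.2 -0.4  0. ]
```

```bash
sed -i 's/np.arange(-28,95,1.)/np.arange(-50,95,1.)/' track.py; python3 look.py 2 -24
```

```text
5.600 y -7 s 0.89
5.650 y -16 s 0.92
t 5.700 lane x -0.1 y -85.8 z 51.8 F [ 0.6 -0.1  0.5]
```

```bash
python3 look.py 1 -90
```

```text
5.700 y -27 s 0.91
t 5.750 lane x -0.1 y -85.8 z 51.8 F [0.7 0.1 0. ]
```

>>> arm_command(rows=[0,0,0,-1.5,0,0,0,0,0,0,-1.5,0,0,0])

```text
clock: 5.92
tcp_pos: [533.4, -106.9, 51.8]
orientation: [-0.0, 0.773, 0.635, 0.0]
force: [0.3, 0.1, 0.5]
width: -0.001
```

```bash
python3 -c "
from st import *
st()"
```

```text
t 5.917 lane x -0.3 y -115.7 z 51.8 F [0.3 0.1 0.5]
```

>>> arm_command(rows=[0,0,0,-1.5,0,0,0,0,0,0,-1.4,0,0,0,0,0,0,-1.1,0,0,0,0,0,0,-0.8,0,0,0,0,0,0,-0.5,0,0,0])

```text
clock: 6.33
tcp_pos: [522.8, -159.7, 51.8]
orientation: [-0.0, 0.773, 0.634, -0.0]
force: [-0.0, -0.2, -0.5]
width: -0.002
```

>>> arm_command(rows=[0,0,0,-0.3,0,0,0,0,0,0,-0.1,0,0,0,0,0,0,0,0,0,0,0,0,0,0,0,0,0,0,0,0,0,0,0,0])

```text
clock: 6.75
tcp_pos: [522.3, -162.6, 51.8]
orientation: [0.0, 0.773, 0.634, -0.0]
force: [-0.5, -1.1, 0.5]
width: -0.005
```

```bash
sed -i 's/np.arange(-50,95,1.)/np.arange(-220,-40,1.)/' track.py; python3 look.py 3 -300; python3 -c "
import cv2,glob
f=sorted(glob.glob('pics/j*.png'))[-1]
cv2.imwrite('pics/e.png',cv2.resize(cv2.imread(f)[170:270,170:310],None,fx=5,fy=5))"
```

```text
6.750 y -136 s 0.80
6.800 y -136 s 0.80
6.850 y -136 s 0.80
t 6.900 lane x -0.5 y -172.5 z 51.8 F [ 0.2 -0.2 -0.8]
```

View pics/e.png

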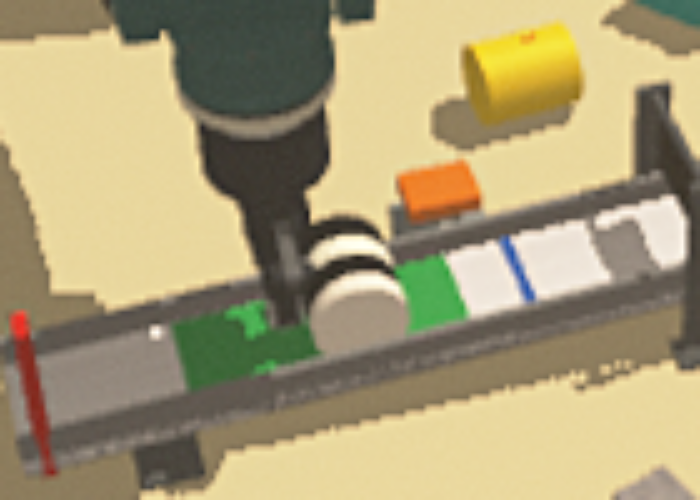

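The jar (crop 360,300) rests on the green pad against the fingers at lane y ≈ -136, and it does not move between pictures. I'll hold it for a few more seconds.

>>> arm_command(rows=[0,0,0,0,0,0,0,0,0,0,0,0,0,0,0,0,0,0,0,0,0,0,0,0,0,0,0,0,0,0,0,0,0,0,0])

```text
clock: 7.32
tcp_pos: [522.2, -162.9, 51.8]
orientation: [-0.0, 0.773, 0.634, -0.0]
force: [0.7, -0.6, -0.9]
width: 0.001
```

>>> arm_command(rows=[0,0,0,0,0,0,0,0,0,0,0,0,0,0,0,0,0,0,0,0,0,0,0,0,0,0,0,0,0,0,0,0,0,0,0])

```text
clock: 7.73
tcp_pos: [522.2, -162.9, 51.8]
orientation: [0.0, 0.773, 0.634, 0.0]
force: [-0.1, -0.8, -0.9]
width: 0.001
```

>>> arm_command(rows=[0,0,0,0,0,0,0,0,0,0,0,0,0,0,0,0,0,0,0,0,0,0,0,0,0,0,0,0,0,0,0,0,0,0,0])

```text
clock: 8.15
tcp_pos: [522.2, -162.9, 51.8]
orientation: [-0.0, 0.773, 0.634, 0.0]
force: [0.2, -0.6, 0.3]
width: -0.005
```

>>> arm_command(rows=[0,0,0,0,0,0,0,0,0,0,0,0,0,0,0,0,0,0,0,0,0,0,0,0,0,0,0,0,0,0,0,0,0,0,0])

```text
clock: 8.57
tcp_pos: [522.2, -162.9, 51.8]
orientation: [-0.0, 0.773, 0.634, -0.0]
force: [0.5, 0.5, 0.0]
width: -0.002
```

>>> arm_command(rows=[0,0,0,0,0,0,0,0,0,0,0,0,0,0,0,0,0,0,0,0,0,0,0,0,0,0,0,0,0,0,0,0,0,0,0])

```text
clock: 8.98
tcp_pos: [522.2, -162.9, 51.8]
orientation: [-0.0, 0.773, 0.634, -0.0]
force: [0.6, 0.6, -0.2]
width: -0.001
```

>>> arm_command(rows=[0,0,0,0,0,0,0,0,0,0,0,0,0,0,0,0,0,0,0,0,0,0,0,0,0,0,0,0,0,0,0,0,0,0,0])

```text
clock: 9.4
tcp_pos: [522.2, -162.9, 51.8]
orientation: [0.0, 0.773, 0.634, -0.0]
force: [-0.6, 0.6, -0.4]
width: -0.001
```

```bash
python3 look.py 1 -300 && python3 -c "
from station import r
print(r.finish_job())"
```

```text
9.400 y -136 s 0.80
t 9.450 lane x -0.5 y -172.8 z 51.8 F [ 0.   0.4 -0.1]
the job is handed in; nothing more can be done
None
```

I pressed the pedal down to about 60 mm (full travel) and left the jar alone until it had passed the blue line. I then ran the shut fingers ahead of it at about 0.18 m/s and braked to rest over the next 0.6 s. The job was handed in at 9.45 s.

- **Final position:** the tracker put the jar at lane y ≈ -136 mm, about 14 mm from the pad's middle. It did not move from 6.75 s to 9.40 s, and the fingers were still on its downhill side.
- **Speed at the line:** the tracker gave about 0.2 m/s as the jar passed the blue line.
- **Not confirmed:** contact was never visible in the force reading, because the jar's push (about 0.2 N) is below the sensor noise of about 1 N. I judged it from the picture and from the jar staying put on the slope. I did not measure the jar's speed during the braking itself; only the finger speeds I commanded and the rest position are known.
- **Tracker dropout:** it gave wrong positions while the bridge and flap hid the jar (4.95 to 5.10 s), and I discarded those readings.
- **Other items on the bench:** I did not re-measure the bystanders after the run, but the arm was not moved near any of them.

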